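Check a gear housing's bearing with a thermometer wand

TASK

Check the bearing of the ribbed gear housing: push its inspection cover fully open by the tab, then take the thermometer wand from its rest and aim it squarely at the middle of the bearing cap in the window from about 10 cm away, holding it still for a good two seconds, without the wand touching the housing. Then lay the wand back in its rest the way it lay and let go, and push the cover fully shut. Leave the other housing's cover and everything else on the bench where they are.

Things in the scene. Friction and masses are not known exactly. Their poses are not given: they have to be found in the camera images.
- ribbed_housing: THE housing to check: a fixed grey steel gear housing, 140 deep (x) x 200 wide (y) x 140 high, origin under its centre, z up, front facing its own -x. A vertical front wall 50 high, then a face sloping back at 45 degrees from (x -70, z 50) to (x 20, z 140), then a flat top 50 deep. On the flat top stand seven upright ribs 22 high (to z 161).
- ribbed_housing_cap (a point): centre of the outer face of the bearing cap: a steel disc 52 in diameter inside a window (64 along y x 72 up the slope) of the ribbed housing's sloping face, lying 10 behind that face. z axis = outward normal of the cap and of the sloping face (45 degrees up, towards the housing's front), y axis = the housing's y. At x -18, y -45, z 88 of the housing. Hidden by the cover until it is opened
- ribbed_cover (a joint): travel of the ribbed housing's sliding inspection cover, 0 = shut, 0.085 m = fully open at its stop; it slides towards the housing's +y, level along the sloping face, and leaves the window wholly clear from 0.070 on. About 2 N of friction, no spring: it stays where it is left. It may start a little ajar
- ribbed_cover_tab (a point): on the ribbed housing, centre of the steel tab on that cover: the tab is 50 long (up the slope) x 10 thick (along the housing's y) and stands 30 square off the cover plate (plate 84 up the slope x 76 along y, its outer surface 6 off the sloping face); this point is 21 off the sloping face, 15 from the tab's free end. Shut, it lies at x -40, y -45, z 110 of the housing. Meant to be pushed sideways by its flanks
- plain_housing: the other housing, to be left alone: a fixed grey steel gear housing, 140 deep (x) x 200 wide (y) x 140 high, origin under its centre, z up, front facing its own -x. A vertical front wall 50 high, then a face sloping back at 45 degrees from (x -70, z 50) to (x 20, z 140), then a flat top 50 deep. Its flat top carries one round filler cap, no ribs
- plain_cover_tab (a point): on the plain housing, same kind of cover, to be left alone: centre of the steel tab on that cover: the tab is 50 long (up the slope) x 10 thick (along the housing's y) and stands 30 square off the cover plate (plate 84 up the slope x 76 along y, its outer surface 6 off the sloping face); this point is 21 off the sloping face, 15 from the tab's free end. Shut, it lies at x -40, y -45, z 110 of the housing. Meant to be pushed sideways by its flanks
- wand_grip (a point): centre (half-way up) of the handle of the loose thermometer wand, about 220 g. Handle: dark plastic bar 150 long (x) x 24 wide (y) x 26 high (z). x points to the nose end, z up. The nose tube (dia 24, bell dia 30) is bent 45 degrees down from the handle's front end
- wand_nose (a point): centre of the wand's lens at the end of its nose, 105.4 ahead (x) and 34.4 below (z) the handle's centre. This point's own x axis is the direction of aim, 45 degrees below the handle's x axis; y axis = the handle's y
- rest: fixed wand rest, origin under its centre: base plate 150 x 80 x 8 and two saddles 12 thick at x +50 and -50 (88 clear between them for the fingers), their seats at z 55, with flared side lips up to z 69 that leave about 37 across the handle. Wand lies along its x axis, nose to +x
- rest_grip (a point): where the centre of the handle lies when the wand is in the rest (68 above the table)
- rest_nose (a point): where the lens lies when the wand is in the rest
- long_block: bystander, leave alone: dark steel block 100 x 42 x 40, loose; origin at the middle of its underside
- square_block: bystander, leave alone: steel block 70 x 70 x 45, loose; origin at the middle of its underside
- step_block: bystander, leave alone: stepped steel block 110 x 60 x 50, loose; origin at the middle of its underside
- oil_bottle: bystander, leave alone: white bottle, dia 60, 160 high, loose; origin at the middle of its underside
- mug: bystander, leave alone: steel mug, dia 80, 95 high, loose; origin at the middle of its underside
- wrench: bystander, leave alone: wrench 180 long, lying loose; origin under its middle
- wand: the whole wand, same axes as its handle; origin at the middle of the handle's underside, 13 below the handle's centre
Not all that is in view belongs to the job. Of the things that look like the wand, the smallest one is meant.

How it is judged:
On the way, in this order (a step that is already met when the one before it is completed fails the run):
1. the ribbed housing's cover is open and clear of the window (joint over 0.072 m) (value of joint ribbed_cover above 0.072 m), for 0.2 s.
2. wand held still for 2 s, aimed through the open window: the cap's centre 60 to 150 mm ahead of the lens, within 17 mm of the line of aim, square within 0.3 rad (value of joint ribbed_cover above 0.07 m and x of ribbed_housing_cap in the frame of wand_nose between 0.06 and 0.15 m and y of ribbed_housing_cap in the frame of wand_nose between -0.017 and 0.017 m and z of ribbed_housing_cap in the frame of wand_nose between -0.017 and 0.017 m and angle between the x axis of wand_nose and the z axis of ribbed_housing_cap, either way round below 0.3 rad and linear speed of wand below 0.02 m/s and angular speed of wand below 0.15 rad/s), for 2 s.
3. the wand lies in its rest again, released (distance between wand_grip and rest_grip below 0.018 m and distance between wand_nose and rest_nose below 0.02 m and angle between wand_grip's own z axis and vertical below 0.15 rad and contact force between the fingers and wand below 0.1 N and linear speed of wand below 0.02 m/s), for 0.3 s.
At the end, for the whole second after the job is handed in: The ribbed housing's cover is shut (within 6 mm) and the wand lies released and still in its rest as at the start: handle centre within 18 mm and lens within 20 mm of their places, upright within 0.15 rad (all of step 3 and value of joint ribbed_cover below 0.006 m); the robot touches nothing.
It fails at once if the wand touches the ribbed or plain housing (over 2 N) (contact force between wand and ribbed_housing above 2 N or contact force between wand and plain_housing above 2 N).
It fails at once if the plain housing's cover is moved more than 10 mm (distance of plain_cover_tab from where it was at the start of the episode above 0.01 m).
It fails at once if a bystander is moved more than 30 mm (distance of any of long_block, square_block, step_block, oil_bottle, mug, wrench from where it was at the start of the episode above 0.03 m).
It also fails if it takes over 72 s, if anything falls off the work surface, if the arm or the gripper's body presses on something with over 40 N, if the wrist force passes 120 N, or if a joint passes its speed limit or range.

ROBOT

A 6-joint arm with a two-finger parallel gripper is mounted at the origin on the work surface. World frame = base frame: x ahead of the robot, y to its left, z up, the work surface at z = 0. Lengths are in m, angles in rad, forces in N, time in s.
With the tool pointing down it reaches from about 0.275 to 1 m from the base axis. Payload 8.4 kg.
Tool frame: the origin (TCP) lies at the very end of the fingers, on their centre line; the grasp point (between the pads) lies ctrl.grasp_offset behind it (ctrl.grasp_offset is the distance from the TCP to the grasp point, in m); z points along the fingers, x is the direction in which the jaws open and shut, and the axes are right-handed (so a half turn about z gives the same grasp; the last joint's range is limited). The gripper opens to 85 mm and grips with 20 to 120 N. Pads are 22 mm wide; open, the fingers measure 114 mm over their backs; the gripper's body (76 mm by 85 mm) begins 54 mm behind the grasp point. The pads swing forward as they close: fully open they stand 13 mm farther back than shut.
Start: joints at [1.207, 0.353, 1.633, -0, 1.155, -0.002], TCP at [0.221, 0.585, 0.231] pointing down, gripper open.
Joint ranges: [-2.63, 2.63], [-0.92, 2.1], [0.06, 2.66], [-1.3, 4.44], [0, 2.69], [-3.02, 3.02]. Speed limits (rad/s): [2.22, 2.22, 2.79, 3.14, 3.14, 3.14].

INTERFACE

Orientations are given as a rotation vector (axis times angle).
In Python, from cell import ctrl gives the robot as it stands. The module is installed in compiled form; this text tells all that it offers.
- The arm moves only by the tool play_rows, never from a script. Its argument "commands" is a list of rows, each a list of 6 numbers: the shift along the tool's x, y, z in m, then the turn, a rotation vector about the tool's x, y, z in degrees. In form: [[dx, dy, dz, wx, wy, wz], ...]. A call has exactly 8 rows; each row is the pose to reach, as a shift and turn from the pose measured when the call began, along the tool's axes at that moment; what a row does not reach only later rows make up. A row lasts 1/10 s, in which the tool goes at most 50 mm and 8.59 degrees, less where a joint would pass 70% of its speed; a pose out of reach is approached as far as the arm can. A call with a gripper value outside its range is refused whole. "jaw" is the closure, from 0 (fully open) to 1 (shut), set as the call begins (left out, the last holds). The fingers move at their own pace and stop on an object; the grip force is fixed at half the most. Time passes only in rows, so rows that repeat a pose let the fingers close, or fill a call up. It gives the time, the measured TCP pose, the force and the opening at its end, in the units of the state.
- ctrl.read_state(): the state, without advancing time (a new reading comes with each control period).
- ctrl.camera(name): name is "side" or "top" or "wrist"; returns a dict with "image" (480x640x3 uint8, red, green, blue), "intrinsics" (3x3 intrinsics, pixels), "xyz" and "attitude" of the camera in the world. Camera axes: x right, y up, looking along -z (the intrinsics and any distortion apply to the point x, -y, -z); pixel columns grow to the right and rows downward; lengths in m; the calibration is good to about 2 mm. A picture is of the moment at which its call begins. There is no depth.
- ctrl.sign_off(): hands the job in, once; it reports no verdict.
The state is a dict: "time": time; "joint_positions": joint angles; "joint_vel": joint speeds; "effort": joint torques, N m; "ee_pos": TCP position; "ee_rot": TCP orientation; "contact_force": force on the tool from outside, world axes, zero at the start; "wrist_torque": the same for the moment, N m; "finger_gap": finger opening in m.
Only numpy, scipy, OpenCV 4.12 (cv2) and the standard library are available. Lean on these libraries where they do the work, as an engineer would, in place of code of your own. Each camera call takes 0.05 s, during which the arm holds its last target. There are 200 camera calls.

## Working session

There is one attempt and no reset: what is moved stays moved. The work goes in short steps, Python scripts to look and compute and a tool call to move; the robot and the scene stay as the last step left them, time stands still between calls to the robot, and variables do not carry over. Pictures are saved under pics/ and viewed, about 8 in all and at most 12, crops included, and the job is handed in when it is done.

Besides the shell and the picture viewer there is one more tool, called after "Call:" in YAML: its name, and indented under it one key for each argument. play_rows: Moves the arm, as the interface text tells. Its arguments: {"type":"object","properties":{"commands":{"type":"array","items":{"type":"array","items":{"type":"number"}}},"jaw":{"type":"number"}},"required":["commands"]}

```bash
mkdir -p pics
cat > h.py <<'E'
import numpy as np, cv2
from scipy.spatial.transform import Rotation as R
from cell import ctrl
def snap(n,f):
    c=ctrl.camera(n); cv2.imwrite(f'pics/{f}.png',c['image'][:,:,::-1])
    np.savez(f'pics/{f}.npz',**{k:np.array(v) for k,v in c.items()}); return c
def load(f): return dict(np.load(f'pics/{f}.npz'))
def rot(c):
    a=np.array(c['attitude']); 
    return a if a.shape==(3,3) else (R.from_rotvec(a).as_matrix() if a.size==3 else R.from_quat(a).as_matrix())
def ray(c,u,v):
    d=np.linalg.inv(c['intrinsics'])@[u,v,1]; d=rot(c)@(d*[1,-1,-1]); return np.array(c['xyz']),d/np.linalg.norm(d)
def onz(c,u,v,z):
    o,d=ray(c,u,v); return o+d*(z-o[2])/d[2]
def proj(c,p):
    q=rot(c).T@(np.array(p)-c['xyz']); q=np.array(c['intrinsics'])@(q*[1,-1,-1]); return q[:2]/q[2]
def tri(rs):
    A=0;b=0
    for o,d in rs:
        P=np.eye(3)-np.outer(d,d);A=A+P;b=b+P@o
    return np.linalg.solve(A,b)
E
python3 - <<'E'
from h import *
for n in ['top','side']:
    c=snap(n,n+'0'); print(n,c['intrinsics'],c['xyz'],c['attitude'],[k for k in c])
print(ctrl.read_state(),ctrl.grasp_offset)
E
```

```text
top [[527.63788523   0.         318.91206994]
 [  0.         527.63788523 234.03047821]
 [  0.           0.           1.        ]] [ 0.44347984 -0.02348139  1.20193383] [ 0.04369163 -0.0140837  -1.57103849] ['image', 'intrinsics', 'xyz', 'attitude']
side [[540.92727961   0.         312.1323355 ]
 [  0.         540.92727961 235.9612222 ]
 [  0.           0.           1.        ]] [ 0.23043343 -1.13604914  0.823121  ] [ 1.00001095 -0.1181329  -0.21684176] ['image', 'intrinsics', 'xyz', 'attitude']
{'time': 0.1, 'joint_positions': array([ 1.20658713e+00,  3.53602407e-01,  1.63406329e+00,  2.43955267e-05,
        1.15521566e+00, -2.42537194e-03]), 'joint_vel': array([ 0.00042975, -0.00128092, -0.00258676,  0.00108116, -0.00171833,
        0.00125027]), 'effort': array([ 2.39693094e-03, -6.06358337e+01, -3.42818034e+01,  1.02556160e-04,
        3.88230023e-03,  3.30940838e-05]), 'ee_pos': array([0.2210667 , 0.58413117, 0.23062057]), 'ee_rot': array([ 2.58427152e+00,  1.78512534e+00, -1.68779296e-03]), 'contact_force': array([-1.15152255e-01,  6.20519025e-01,  6.09503412e-04]), 'wrist_torque': array([ 0.01237766,  0.00242658, -0.01574111]), 'finger_gap': 0.085494981197906} 0.0187
```

View pics/top0.png

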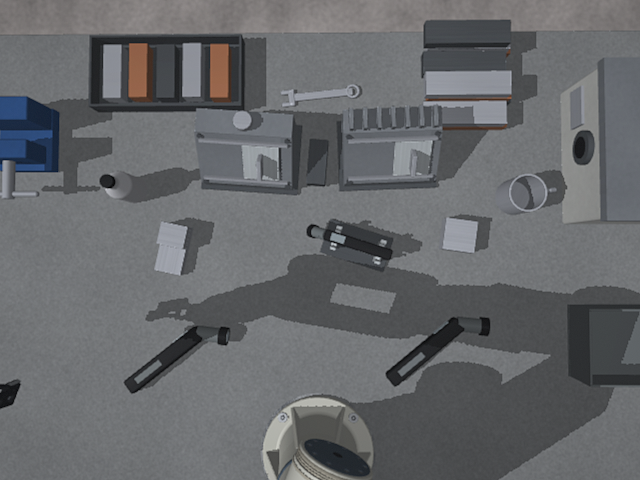

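View pics/side0.png

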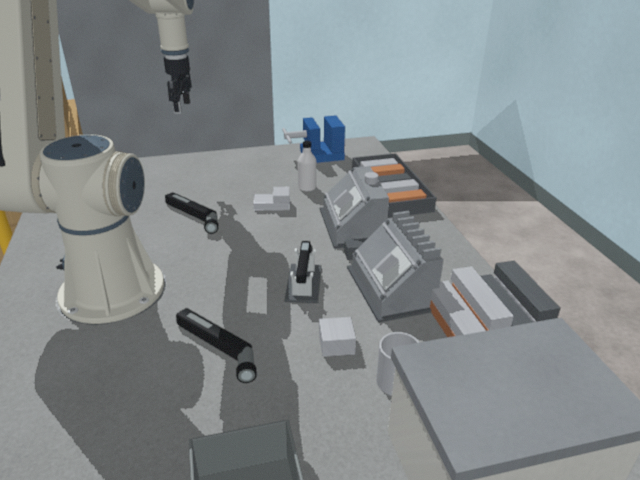

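Top view: ribbed housing (seven ribs) at about (390,148), plain housing with round filler cap at (247,148). Wand candidates: (350,243) in the rest, (180,355) and (440,350) lying on the table. The one in the rest looks smallest. I'll confirm that in an enlarged crop.

Run:
```python
from h import *
a=cv2.imread('pics/top0.png'); b=cv2.imread('pics/side0.png')
A=cv2.resize(a[95:275,295:455],None,fx=3.3,fy=3.3,interpolation=cv2.INTER_CUBIC)
B=cv2.resize(b[205:325,285:445],None,fx=2.5,fy=2.5,interpolation=cv2.INTER_CUBIC)
B=cv2.resize(b[205:325,345:445],None,fx=2.7,fy=2.7,interpolation=cv2.INTER_CUBIC)
o=np.zeros((600,800,3),np.uint8);o[:A.shape[0],:A.shape[1]]=A[:600];o[:B.shape[0],530:800]=B[:,:270]
cv2.imwrite('pics/crop1.png',o)
```

```text
(no output)
```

View pics/crop1.png

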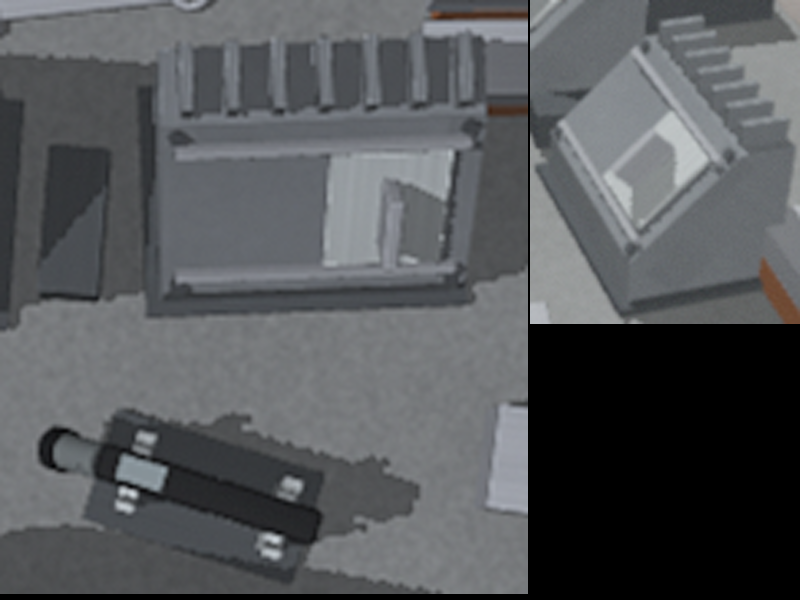

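The crop confirms it: the wand in the rest has a handle of about 70 px, or 146 mm, so it is the 150 mm one. The two loose ones are about 200 mm. The ribbed cover sits at its -y end (image right) with its tab at about (414,165). Next I'll fit the housing pose.

```bash
cat > fit.py <<'E'
from h import *
from scipy.optimize import least_squares
def fit(obs,p0):
    # obs: (cam, (u,v), local pt)
    def T(p,l): c,s=np.cos(p[2]),np.sin(p[2]); return np.array([p[0]+c*l[0]-s*l[1],p[1]+s*l[0]+c*l[1],l[2]])
    f=lambda p: np.concatenate([proj(c,T(p,l))-uv for c,uv,l in obs])
    r=least_squares(f,p0,loss='soft_l1'); return r.x,f(r.x).reshape(-1,2).round(1),T
E
python3 - <<'E'
from fit import *
t,s=load('top0'),load('side0')
ct=lambda x,y:(295+x/3.3,95+y/3.3); cs=lambda x,y:(345+(x-530)/2.7,205+y/2.7)
o=[(t,ct(160,115),(.02,.1,.14)),(t,ct(484,105),(.02,-.1,.14)),(t,ct(165,297),(-.07,.1,.05)),(t,ct(470,287),(-.07,-.1,.05)),
(s,cs(632,245),(-.07,-.1,.05)),(s,cs(747,157),(.02,-.1,.14)),(s,cs(556,128),(-.07,.1,.05)),(s,cs(645,42),(.02,.1,.14))]
p,r,T=fit(o,[.65,-.17,0]);print(p,r.tolist())
print('shut tab',T(p,(-.04,-.045,.11)),proj(t,T(p,(-.04,-.045,.11))))
a,b=onz(t,*ct(100,458),.081),onz(t,*ct(316,525),.081);print('wand',a,b,(a+b)/2,np.linalg.norm(a-b),np.degrees(np.arctan2(*(a-b)[1::-1])))
q=[onz(t,*ct(x,y),.008) for x,y in [(122,410),(322,470),(292,580),(85,517)]];print('rest',np.mean(q,0),q)
for u,v in [(460,235),(522,193)]: print(onz(t,u,v,.05))
E
```

```text
[ 0.67166165 -0.1546013   0.04426845] [[0.3, 3.3], [1.0, 1.5], [-0.5, -1.8], [-1.4, -3.1], [0.9, 6.1], [-0.6, -0.7], [-1.3, 1.0], [1.3, -2.8]]
shut tab [ 0.63369227 -0.20132738  0.11      ] [414.53093434 161.6855422 ]
wand [ 0.48523998 -0.01594044  0.081     ] [ 0.44209475 -0.15453111  0.081     ] [ 0.46366736 -0.08523578  0.081     ] 0.14515124513913916 72.70789908664757
rest [ 0.4631293  -0.08739894  0.008     ] [array([ 0.52092975, -0.03057454,  0.008     ]), array([ 0.47961426, -0.16735484,  0.008     ]), array([ 0.4044711 , -0.14652106,  0.008     ]), array([ 0.44750208, -0.00514533,  0.008     ])]
[ 0.48351155 -0.30853872  0.05      ]
[ 0.57482958 -0.44367271  0.05      ]
```

```bash
cat >> h.py <<'E'
def delta(pos,yaw):
    "shift/turn in tool axes to reach pos with tool down, tool x at yaw deg"
    s=ctrl.read_state(); R0=R.from_rotvec(s['ee_rot']).as_matrix(); c,n=np.cos(np.radians(yaw)),np.sin(np.radians(yaw))
    R1=np.array([[c,n,0],[n,-c,0],[0,0,-1]]); w=R.from_matrix(R0.T@R1).as_rotvec(degrees=True)
    print('t',round(s['time'],2),'at',s['ee_pos'].round(4),'F',s['contact_force'].round(1),'gap',round(s['finger_gap'],4),'q',np.round(s['joint_positions'],2))
    print('delta',(R0.T@(np.array(pos)-s['ee_pos'])).round(4),w.round(2))
E
python3 -c "
from h import *
delta([.50,-.13,.36],2.5)"
```

```text
t 0.1 at [0.2211 0.5841 0.2306] F [-0.1  0.6  0. ] gap 0.0855 q [ 1.21  0.35  1.63  0.    1.16 -0.  ]
delta [-0.5693  0.5136 -0.1287] [4.000e-02 7.000e-02 6.677e+01]
```

Call:
play_rows:
  commands:
    - [-0.05,0.04,-0.04,0,0,5]
    - [-0.09,0.08,-0.07,0,0,13]
    - [-0.13,0.12,-0.1,0,0,21]
    - [-0.16,0.15,-0.12,0,0,29]
    - [-0.19,0.18,-0.12,0,0,37]
    - [-0.22,0.21,-0.12,0,0,45]
    - [-0.25,0.24,-0.12,0,0,53]
    - [-0.28,0.27,-0.12,0,0,60]
  jaw: 1

```text
time: 0.9
ee_pos: [0.368, 0.2402, 0.351]
ee_rot: [3.131, 0.246, 0.0]
contact_force: [1.1, -0.2, 0.8]
finger_gap: -0.0001
```

```bash
python3 -c "
from h import *
delta([.50,-.13,.36],2.5)"
```

```text
t 0.9 at [0.368  0.2402 0.351 ] F [ 1.1 -0.2  0.8] gap -0.0001 q [ 0.58 -0.05  1.85 -0.    1.35  0.42]
delta [ 0.0726  0.3862 -0.0087] [ 0.05 -0.01  6.48]
```

Call:
play_rows:
  commands:
    - [0.01,0.05,-0.01,0,0,2]
    - [0.02,0.1,-0.01,0,0,4]
    - [0.03,0.15,-0.01,0,0,6]
    - [0.04,0.2,-0.01,0,0,6.5]
    - [0.05,0.25,-0.01,0,0,6.5]
    - [0.06,0.3,-0.01,0,0,6.5]
    - [0.065,0.34,-0.01,0,0,6.5]
    - [0.072,0.38,-0.01,0,0,6.5]

```text
time: 1.7
ee_pos: [0.4985, -0.1266, 0.3611]
ee_rot: [3.14, 0.066, 0.0]
contact_force: [0.5, 1.0, 0.4]
finger_gap: -0.0003
```

```bash
python3 -c "
from h import *
c=snap('wrist','w1');print(c['xyz'],rot(c))
p=np.array([.6717,-.1546,.044])
delta([.61,-.25,.2],2.5)
for q in [(.6337,-.2013,.11),(.464,-.085,.081),(.69,-.25,.14)]: print(proj(c,q))"
```

```text
[ 0.4962301  -0.0576248   0.50450118] [[ 9.99137744e-01 -3.99977383e-02 -1.11332729e-02]
 [ 4.15177002e-02  9.61096135e-01  2.73075997e-01]
 [-2.22276732e-04 -2.73302763e-01  9.61928038e-01]]
t 1.75 at [ 0.5002 -0.1309  0.3609] F [-0.1 -3.8  0. ] gap 0.0002 q [-0.26  0.08  1.7  -0.    1.37 -0.3 ]
delta [0.1047 0.1228 0.1615] [ 0.24 -0.04 -0.14]
[460.02421261 269.0885181 ]
[295.12101517 141.55476628]
[520.9860144  329.67018222]
```

View pics/w1.png

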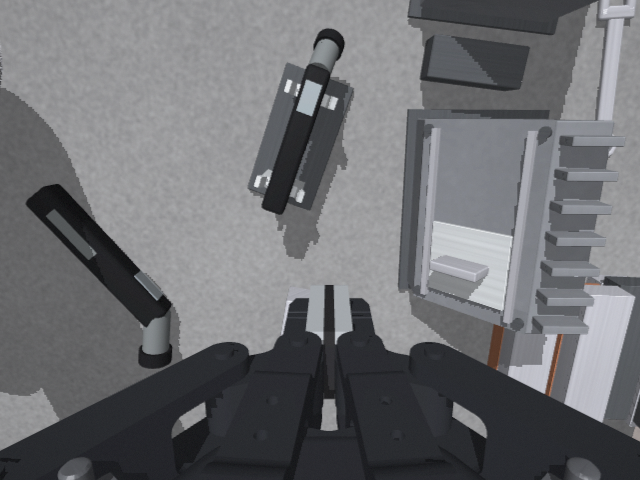

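The wrist picture shows the wand handle from about (272,212) to (316,70), with the nose to (330,40). The housing's slope corners are at about (412,120), (409,291), (549,120) and (526,332), and the tab is at about (460,268). I'll enlarge it for exact corners and measure the wand by mask.

Run:
```python
from h import *
a=cv2.imread('pics/w1.png')
A=cv2.resize(a[100:345,395:561],None,fx=2.4,fy=2.4,interpolation=cv2.INTER_CUBIC)
B=cv2.resize(a[20:220,230:360],None,fx=2.9,fy=2.9,interpolation=cv2.INTER_CUBIC)
o=np.zeros((600,800,3),np.uint8);o[:A.shape[0],:A.shape[1]]=A;o[:B.shape[0],410:410+B.shape[1]]=B
cv2.imwrite('pics/crop2.png',o)
g=cv2.cvtColor(a,cv2.COLOR_BGR2GRAY);m=(g<45).astype(np.uint8);m[:,:230]=0;m[:,360:]=0;m[:60]=0;m[225:]=0
n,l,s,ce=cv2.connectedComponentsWithStats(m);i=1+s[1:,4].argmax();
print(s[i],cv2.minAreaRect(np.argwhere(l==i)[:,::-1].astype(np.float32)))
```

```text
[ 262   64   68  150 2792] ((295.1156921386719, 138.86961364746094), (25.23021697998047, 152.0408172607422), 18.74134063720703)
```

View pics/crop2.png

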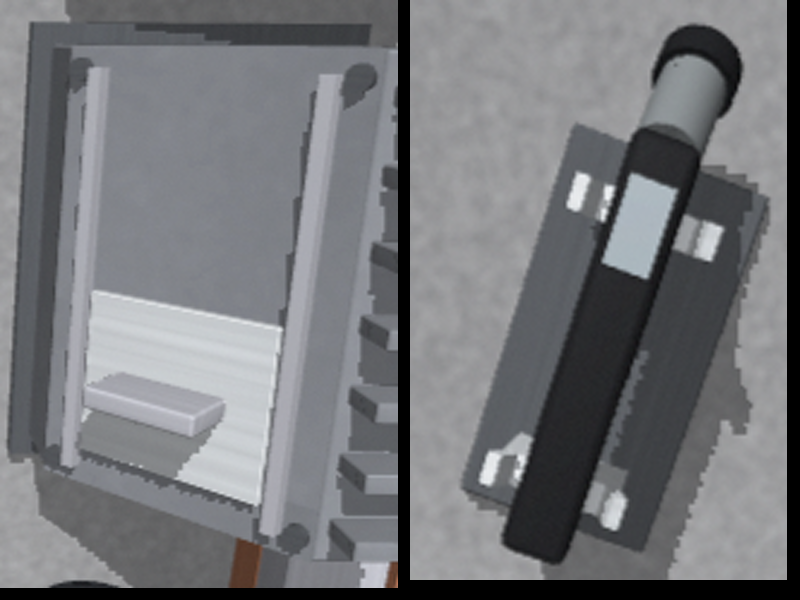

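Run:
```python
from fit import *
t,s,w=load('top0'),load('side0'),load('w1')
ct=lambda x,y:(295+x/3.3,95+y/3.3); cs=lambda x,y:(345+(x-530)/2.7,205+y/2.7); cw=lambda x,y:(395+x/2.4,100+y/2.4)
ot=[(t,ct(160,115),(.02,.1,.14)),(t,ct(484,105),(.02,-.1,.14)),(t,ct(165,297),(-.07,.1,.05)),(t,ct(470,287),(-.07,-.1,.05))]
ow=[(w,cw(52,48),(-.07,.1,.05)),(w,cw(38,458),(-.07,-.1,.05)),(w,cw(390,48),(.02,.1,.14)),(w,cw(318,558),(.02,-.1,.14))]
os=[(s,cs(632,245),(-.07,-.1,.05)),(s,cs(747,157),(.02,-.1,.14)),(s,cs(556,128),(-.07,.1,.05)),(s,cs(645,42),(.02,.1,.14))]
for o in (ot,ow,ow+ot,ow+ot+os):
    p,r,T=fit(o,[.65,-.17,0]);print(p.round(4),r.tolist())
# tri of unmodelled corners
for k in range(4): 
    print(ot[k][2],tri([ray(c,*uv) for c,uv,l in ot+ow if l==ot[k][2]]).round(4))
c2=lambda x,y:(230+(x-410)/2.9,20+y/2.9)
for z in (.081,):
    a,b=onz(w,*c2(668,128),z),onz(w,*c2(533,556),z);print('wand',a,b,(a+b)/2,np.linalg.norm(a-b),np.degrees(np.arctan2(*(a-b)[1::-1])))
print('rect',onz(w,295.1,138.9,.081))
# tab: free end centre seen in wrist crop
print('tab free end', onz(w,*cw(168,388),.12))
```

```text
[ 0.6716 -0.1545  0.0594] [[0.1, 4.0], [0.8, 0.8], [-0.1, -1.1], [-1.0, -3.8]]
[ 0.6712 -0.1547  0.0464] [[8.2, -1.3], [4.2, 4.3], [-1.6, -0.7], [-1.1, 0.8]]
[ 0.6712 -0.1547  0.0498] [[7.9, -1.0], [4.5, 4.5], [-2.0, -0.7], [-0.8, 0.7], [0.3, 3.7], [1.0, 1.4], [-0.3, -1.4], [-1.2, -3.1]]
[ 0.6714 -0.1547  0.0457] [[8.4, -1.3], [4.3, 4.3], [-1.3, -0.7], [-1.1, 0.8], [0.3, 3.5], [1.0, 1.6], [-0.4, -1.6], [-1.3, -3.0], [0.8, 6.1], [-0.6, -0.7], [-1.5, 1.0], [1.1, -2.7]]
(0.02, 0.1, 0.14) [ 0.6987 -0.054   0.1197]
(0.02, -0.1, 0.14) [ 0.6986 -0.2528  0.1384]
(-0.07, 0.1, 0.05) [ 0.6016 -0.0604 -0.0151]
(-0.07, -0.1, 0.05) [ 0.6053 -0.2659  0.0207]
wand [ 0.48503098 -0.01272871  0.081     ] [ 0.44192815 -0.15700688  0.081     ] [ 0.46347957 -0.0848678   0.081     ] 0.1505790293730835 73.3665855238601
rect [ 0.46392902 -0.08243808  0.081     ]
tab free end [ 0.63406884 -0.18981122  0.12      ]
```

Run:
```python
from fit import *
w,t=load('w1'),load('top0')
p=[.6714,-.1547,.046];c,s=np.cos(p[2]),np.sin(p[2])
T=lambda l:np.array([p[0]+c*l[0]-s*l[1],p[1]+s*l[0]+c*l[1],l[2]])
k=2**-.5
def S(u,y,n): # u up slope from cap-line centre(x-25,z95), y, n off slope
    return T((-.0252+k*(u-n),y,.0952+k*(u+n)))
cr=lambda P:((proj(w,P)-[395,100])*2.4).round(0).tolist()
ct=lambda P:((proj(t,P)-[295,95])*3.3).round(0).tolist()
for n,(a) in {'end':(.036,),'base':(.006,)}.items():
    for u in(-.025,.025):
        for y in(-.04,-.05): print(n,u,y,cr(S(u,y,a[0])),ct(S(u,y,a[0])))
for u in(-.042,.042):
    for y in(-.007,-.083): print('plate',u,y,cr(S(u,y,.006)),ct(S(u,y,.006)))
for l in [(-.07,.1,.05),(-.07,-.1,.05),(-.07,.1,0),(-.07,-.1,0),(.02,.1,.14),(.02,-.1,.14)]: print(l,cr(T(l)),ct(T(l)))
```

```text
end -0.025 -0.04 [84.0, 389.0] [387.0, 267.0]
end -0.025 -0.05 [83.0, 412.0] [403.0, 266.0]
end 0.025 -0.04 [197.0, 420.0] [393.0, 201.0]
end 0.025 -0.05 [194.0, 444.0] [410.0, 201.0]
base -0.025 -0.04 [121.0, 373.0] [380.0, 239.0]
base -0.025 -0.05 [120.0, 394.0] [396.0, 239.0]
base 0.025 -0.04 [231.0, 401.0] [386.0, 174.0]
base 0.025 -0.05 [228.0, 423.0] [402.0, 173.0]
plate -0.042 -0.007 [92.0, 294.0] [328.0, 263.0]
plate -0.042 -0.083 [82.0, 452.0] [445.0, 257.0]
plate 0.042 -0.007 [282.0, 332.0] [335.0, 153.0]
plate 0.042 -0.083 [260.0, 510.0] [458.0, 147.0]
(-0.07, 0.1, 0.05) [72.0, 45.0] [164.0, 292.0]
(-0.07, -0.1, 0.05) [48.0, 468.0] [466.0, 277.0]
(-0.07, 0.1, 0) [49.0, 44.0] [161.0, 301.0]
(-0.07, -0.1, 0) [30.0, 430.0] [451.0, 287.0]
(0.02, 0.1, 0.14) [387.0, 46.0] [161.0, 126.0]
(0.02, -0.1, 0.14) [316.0, 560.0] [487.0, 110.0]
```

The predicted tab and plate corners match the picture within about 1.5 mm, so the pose is good: (0.6714, -0.1547), yaw 0.046 rad. The cover is nearly shut. Next I go beside the tab's -y flank.

```bash
cat >> h.py <<'E'
HP=[.6714,-.1547,.046]
def HT(x,y,z):
    c,s=np.cos(HP[2]),np.sin(HP[2]); return np.array([HP[0]+c*x-s*y,HP[1]+s*x+c*y,z])
YH=np.degrees(HP[2])
E
python3 -c "
from h import *
delta(HT(-.045,-.074,.2),YH); delta(HT(-.045,-.074,.108),YH)"
```

```text
t 1.75 at [ 0.5002 -0.1309  0.3609] F [-0.1 -3.8  0. ] gap 0.0002 q [-0.26  0.08  1.7  -0.    1.37 -0.3 ]
delta [0.1253 0.1043 0.1614] [ 0.25 -0.04 -0.27]
t 1.75 at [ 0.5002 -0.1309  0.3609] F [-0.1 -3.8  0. ] gap 0.0002 q [-0.26  0.08  1.7  -0.    1.37 -0.3 ]
delta [0.1253 0.1039 0.2534] [ 0.25 -0.04 -0.27]
```

Call:
play_rows:
  commands:
    - [0.025,0.02,0.03,0,0,0]
    - [0.05,0.04,0.06,0,0,0]
    - [0.08,0.065,0.09,0,0,0]
    - [0.105,0.085,0.12,0,0,0]
    - [0.12,0.1,0.14,0,0,0]
    - [0.125,0.104,0.155,0.2,0,-0.3]
    - [0.125,0.104,0.161,0.2,0,-0.3]
    - [0.125,0.104,0.161,0.2,0,-0.3]

```text
time: 2.55
ee_pos: [0.6284, -0.2296, 0.1996]
ee_rot: [-3.141, -0.073, 0.002]
contact_force: [-0.4, 0.2, 0.2]
finger_gap: -0.0001
```

```bash
python3 -c "
from h import *
c=snap('wrist','w2')
delta(HT(-.045,-.074,.108),YH);delta(HT(-.045,-.02,.108),YH);delta(HT(-.045,.022,.108),YH)"
```

```text
t 2.6 at [ 0.6289 -0.2297  0.2008] F [-0.   0.7  0.4] gap -0.0004 q [-0.35  0.45  1.56 -0.    1.13 -0.4 ]
delta [0.0009 0.001  0.0928] [ 0.03 -0.02  0.04]
t 2.6 at [ 0.6289 -0.2297  0.2008] F [-0.   0.7  0.4] gap -0.0004 q [-0.35  0.45  1.56 -0.    1.13 -0.4 ]
delta [ 0.0009 -0.053   0.0928] [ 0.03 -0.02  0.04]
t 2.6 at [ 0.6289 -0.2297  0.2008] F [-0.   0.7  0.4] gap -0.0004 q [-0.35  0.45  1.56 -0.    1.13 -0.4 ]
delta [ 0.0009 -0.095   0.0928] [ 0.03 -0.02  0.04]
```

View pics/w2.png

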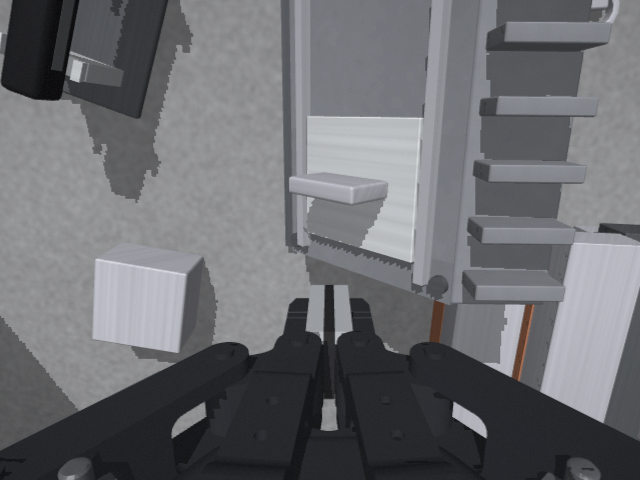

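The picture shows the fingertips at (330,290), on the -y side of the tab (340,187) and clear of everything. I'll descend and push.

Call:
play_rows:
  commands:
    - [0,0,0.02,0,0,0]
    - [0,0.001,0.045,0,0,0]
    - [0,0.001,0.07,0,0,0]
    - [0,0.001,0.085,0,0,0]
    - [0.001,0.001,0.092,0,0,0]
    - [0.001,0.001,0.092,0,0,0]
    - [0.001,-0.004,0.092,0,0,0]
    - [0.001,-0.009,0.092,0,0,0]

```text
time: 3.4
ee_pos: [0.6302, -0.2206, 0.1102]
ee_rot: [3.14, 0.073, 0.003]
contact_force: [-0.2, -0.5, -0.1]
finger_gap: 0.0002
```

Call:
play_rows:
  commands:
    - [0,-0.006,0,0,0,0]
    - [0,-0.012,0,0,0,0]
    - [0,-0.018,0,0,0,0]
    - [0,-0.024,0,0,0,0]
    - [0,-0.03,0,0,0,0]
    - [0,-0.036,0,0,0,0]
    - [0,-0.042,0,0,0,0]
    - [0,-0.048,0,0,0,0]

```text
time: 4.2
ee_pos: [0.6281, -0.1721, 0.1101]
ee_rot: [3.14, 0.073, 0.004]
contact_force: [1.3, -2.3, 0.8]
finger_gap: 0.0001
```

```bash
python3 -c "
from h import *
delta(HT(-.045,.022,.108),YH)"
```

```text
t 4.2 at [ 0.6281 -0.1721  0.1101] F [ 1.3 -2.3  0.8] gap 0.0001 q [-0.27  0.52  1.67 -0.    0.95 -0.32]
delta [-0.0009 -0.0374  0.002 ] [ 0.07 -0.13  0.03]
```

Call:
play_rows:
  commands:
    - [0,-0.006,0,0,0,0]
    - [0,-0.012,0,0,0,0]
    - [0,-0.018,0,0,0,0]
    - [0,-0.023,0,0,0,0]
    - [0,-0.028,0,0,0,0]
    - [0,-0.032,0,0,0,0]
    - [0,-0.035,0,0,0,0]
    - [0,-0.037,0,0,0,0]

```text
time: 5.0
ee_pos: [0.6263, -0.1349, 0.11]
ee_rot: [3.14, 0.073, 0.003]
contact_force: [2.1, -1.3, 0.4]
finger_gap: -0.0001
```

Call:
play_rows:
  commands:
    - [0,-0.0005,0,0,0,0]
    - [0,-0.001,0,0,0,0]
    - [0,-0.0015,0,0,0,0]
    - [0,-0.002,0,0,0,0]
    - [0,-0.002,0,0,0,0]
    - [0,-0.002,0,0,0,0]
    - [0,-0.002,0,0,0,0]
    - [0,-0.002,0,0,0,0]

```text
time: 5.8
ee_pos: [0.6262, -0.1329, 0.11]
ee_rot: [3.14, 0.073, 0.003]
contact_force: [0.6, -1.8, 0.7]
finger_gap: -0.0001
```

```bash
python3 -c "
from h import *
delta(HT(-.045,.022,.108),YH)
snap('side','s1');snap('top','t1')
delta(HT(-.045,.012,.108),YH)"
```

```text
t 5.8 at [ 0.6262 -0.1329  0.11  ] F [ 0.6 -1.8  0.7] gap -0.0001 q [-0.21  0.5   1.7  -0.    0.94 -0.26]
delta [-0.0008  0.0019  0.002 ] [ 0.06 -0.11  0.03]
t 5.9 at [ 0.6262 -0.1329  0.11  ] F [ 0.9 -2.6  0.8] gap 0.0001 q [-0.21  0.5   1.7  -0.    0.94 -0.26]
delta [-0.0008  0.0118  0.002 ] [ 0.07 -0.12  0.03]
```

Call:
play_rows:
  commands:
    - [0,-0.0005,0,0,0,0]
    - [0,-0.001,0,0,0,0]
    - [0,-0.0015,0,0,0,0]
    - [0,-0.002,0,0,0,0]
    - [0,-0.0025,0,0,0,0]
    - [0,-0.003,0,0,0,0]
    - [0,-0.003,0,0,0,0]
    - [0,-0.003,0,0,0,0]

```text
time: 6.7
ee_pos: [0.6262, -0.1321, 0.11]
ee_rot: [3.136, 0.074, 0.004]
contact_force: [1.6, -13.5, -1.2]
finger_gap: 0.0001
```

```bash
python3 -c "
from h import *
delta(HT(-.045,.012,.108),YH)"
```

```text
t 6.7 at [ 0.6262 -0.1321  0.11  ] F [  1.6 -13.5  -1.2] gap 0.0001 q [-0.21  0.5   1.7  -0.    0.94 -0.25]
delta [-0.0009  0.0126  0.0021] [ 0.25 -0.14  0.06]
```

Force rose to 13.5 N at local y 0.0246, so the cover is fully open at its stop. I'll back off, rise and open the jaw.

Call:
play_rows:
  commands:
    - [0,0.006,0,0,0,0]
    - [0,0.012,0,0,0,0]
    - [0,0.012,-0.03,0,0,0]
    - [0,0.012,-0.07,0,0,0]
    - [0,0.012,-0.1,0,0,0]
    - [-0.03,0.006,-0.11,0,0,5]
    - [-0.07,0,-0.11,0,0,12]
    - [-0.11,-0.01,-0.11,0,0,19]

```text
time: 7.5
ee_pos: [0.5143, -0.1266, 0.2199]
ee_rot: [3.105, -0.453, 0.005]
contact_force: [-0.6, 0.9, 0.3]
finger_gap: 0.0001
```

```bash
python3 -c "
from h import *
delta([.4637,-.0848,.2],-16.7)"
```

```text
t 7.5 at [ 0.5143 -0.1266  0.2199] F [-0.6  0.9  0.3] gap 0.0001 q [-0.24  0.22  1.85 -0.    1.07  0.05]
delta [-0.0605 -0.0257  0.0196] [ 0.16 -0.22  0.1 ]
```

Call:
play_rows:
  commands:
    - [-0.02,-0.01,0,0,0,0]
    - [-0.04,-0.02,0,0,0,0]
    - [-0.055,-0.025,0,0,0,0]
    - [-0.06,-0.026,0,0,0,0]
    - [-0.0605,-0.026,0,0.2,-0.2,0]
    - [-0.0605,-0.026,0,0.2,-0.2,0]
    - [-0.0605,-0.026,0,0.2,-0.2,0]
    - [-0.0605,-0.026,0,0.2,-0.2,0]
  jaw: 0

```text
time: 8.3
ee_pos: [0.4642, -0.0847, 0.2195]
ee_rot: [-3.108, 0.454, -0.001]
contact_force: [-0.6, 1.8, 0.3]
finger_gap: 0.0852
```

```bash
python3 -c "
from h import *
c=snap('wrist','w3')
delta([.4637,-.0848,.049],-16.7)"
```

```text
t 8.35 at [ 0.4641 -0.0847  0.2194] F [ 0.4  0.1 -0.8] gap 0.0855 q [-0.18  0.13  1.96  0.    1.05  0.11]
delta [-0.0003  0.0003  0.1704] [-0.03 -0.01  0.09]
```

View pics/w3.png

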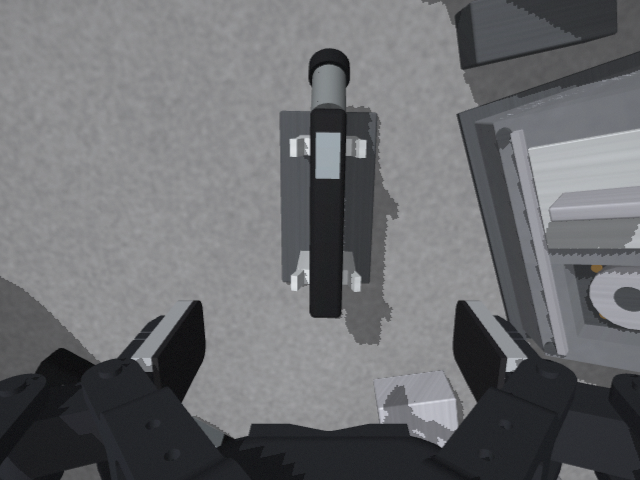

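The picture shows the wand aligned between the open fingers, with the handle from (328,107) to (326,317). The window is wholly clear and the cap is visible at (625,297).

```bash
python3 -c "
from h import *
c=load('w3')
a,b=onz(c,328,107,.081),onz(c,326,317,.081);print(a,b,(a+b)/2,np.linalg.norm(a-b),np.degrees(np.arctan2(*(a-b)[1::-1])))
print(proj(c,[.4637,-.0848,.081]))
for y in (0,.03): print(proj(c,HT(-.018,-.045,.088)))
n=onz(c,329,62,.0336+.02);print('nose',n)"
```

```text
[ 0.48545526 -0.01402851  0.081     ] [ 0.44131308 -0.15617397  0.081     ] [ 0.46338417 -0.08510124  0.081     ] 0.14884174494165014 72.74821860708164
[327.24232096 218.78677813]
[632.00800572 297.39939943]
[632.00800572 297.39939943]
nose [0.49470232 0.01459918 0.0536    ]
```

Call:
play_rows:
  commands:
    - [0,0,0.03,0,0,0]
    - [0,0,0.06,0,0,0]
    - [0,0,0.09,0,0,0]
    - [0,0,0.12,0,0,0]
    - [0,0,0.145,0,0,0]
    - [0,0,0.16,0,0,0]
    - [0,0,0.17,0,0,0]
    - [0,0,0.17,0,0,0]

```text
time: 9.15
ee_pos: [0.4636, -0.0845, 0.0484]
ee_rot: [-3.108, 0.454, 0.003]
contact_force: [0.2, 0.1, 0.6]
finger_gap: 0.0856
```

Call:
play_rows:
  commands:
    - [0,0,0,0,0,0]
    - [0,0,0,0,0,0]
    - [0,0,0,0,0,0]
    - [0,0,0,0,0,0]
    - [0,0,0,0,0,0]
    - [0,0,0,0,0,0]
    - [0,0,0,0,0,0]
    - [0,0,0,0,0,0]
  jaw: 1

```text
time: 9.95
ee_pos: [0.464, -0.0846, 0.0491]
ee_rot: [-3.108, 0.454, 0.001]
contact_force: [0.0, 0.1, 5.9]
finger_gap: 0.0232
```

```bash
python3 -c "
from h import *
delta([.4637,-.0848,.049],-16.7)
delta(HT(-.194,-.045,.174),YH-90)"
```

```text
t 9.95 at [ 0.464  -0.0846  0.0491] F [0.  0.1 5.9] gap 0.0232 q [-0.18  0.39  2.09  0.    0.66  0.11]
delta [-0.0002  0.0003  0.0001] [-0.03  0.05  0.07]
t 9.95 at [ 0.464  -0.0846  0.0491] F [0.  0.1 5.9] gap 0.0232 q [-0.18  0.39  2.09  0.    0.66  0.11]
delta [ 0.0504  0.1142 -0.125 ] [1.000e-02 6.000e-02 7.074e+01]
```

Grip is good (23 mm opening). I'll lift straight up, then turn and shift to the aiming pose.

Call:
play_rows:
  commands:
    - [0,0,-0.01,0,0,0]
    - [0,0,-0.025,0,0,0]
    - [0,0,-0.045,0,0,0]
    - [0,0,-0.065,0,0,0]
    - [0,0,-0.085,0,0,0]
    - [0,0,-0.105,0,0,0]
    - [0,0,-0.12,0,0,0]
    - [0,0,-0.125,0,0,0]

```text
time: 10.75
ee_pos: [0.4648, -0.0849, 0.1761]
ee_rot: [-3.108, 0.454, -0.003]
contact_force: [0.1, 0.7, -2.2]
finger_gap: 0.0232
```

Call:
play_rows:
  commands:
    - [0.005,0.01,0,0,0,5]
    - [0.01,0.025,0,0,0,11]
    - [0.018,0.04,0,0,0,17]
    - [0.025,0.055,0,0,0,23]
    - [0.032,0.07,0,0,0,29]
    - [0.038,0.085,0,0,0,35]
    - [0.044,0.1,0,0,0,41]
    - [0.05,0.114,0,0,0,47]

```text
time: 11.55
ee_pos: [0.4796, -0.2089, 0.1757]
ee_rot: [-2.665, 1.661, -0.001]
contact_force: [0.6, -0.1, -1.6]
finger_gap: 0.0235
```

```bash
python3 -c "
from h import *
delta(HT(-.194,-.045,.174),YH-90)"
```

```text
t 11.55 at [ 0.4796 -0.2089  0.1757] F [ 0.6 -0.1 -1.6] gap 0.0235 q [-0.41  0.26  1.9   0.    0.98  0.7 ]
delta [-0.0003 -0.0002  0.0017] [-8.000e-02  2.000e-02  2.349e+01]
```

Call:
play_rows:
  commands:
    - [0,0,0,0,0,4]
    - [0,0,0.001,0,0,8]
    - [0,0,0.002,0,0,12]
    - [0,0,0.002,0,0,16]
    - [0,0,0.002,0,0,19]
    - [0,0,0.002,0,0,21.5]
    - [0,0,0.002,0,0,23]
    - [0,0,0.002,0,0,23.5]

```text
time: 12.35
ee_pos: [0.4793, -0.2088, 0.1735]
ee_rot: [-2.27, 2.17, 0.0]
contact_force: [-0.3, 0.3, -1.7]
finger_gap: 0.0231
```

Run:
```python
from h import *
delta(HT(-.194,-.045,.174),YH-90)
s=snap('side','s2');w=snap('wrist','w4');t=snap('top','t2')
print('cap',proj(s,HT(-.018,-.045,.088)),proj(w,HT(-.018,-.045,.088)),proj(t,HT(-.018,-.045,.088)))
print('lens',proj(s,HT(-.0887,-.045,.1587)),proj(w,HT(-.0887,-.045,.1587)),proj(t,HT(-.0887,-.045,.1587)))
S=cv2.imread('pics/s2.png')[170:340,260:460];W=cv2.imread('pics/w4.png')
T=cv2.imread('pics/t2.png')[90:260,330:460]
o=np.zeros((600,800,3),np.uint8)
o[:340,:400]=cv2.resize(S,(400,340),interpolation=cv2.INTER_CUBIC)
o[:340,400:660]=cv2.resize(T,(260,340),interpolation=cv2.INTER_CUBIC)
o[340:600,:347]=cv2.resize(W,(347,260),interpolation=cv2.INTER_AREA)
o[340:600,360:620]=cv2.resize(W[0:200,240:440],(260,260),interpolation=cv2.INTER_CUBIC)
cv2.imwrite('pics/c3.png',o)
```

```text
t 12.35 at [ 0.4793 -0.2088  0.1735] F [-0.3  0.3 -1.7] gap 0.0231 q [-0.41  0.26  1.91  0.    0.97  1.11]
delta [-0.0002 -0.0004 -0.0005] [-0.04  0.05 -0.04]
cap [396.54456808 270.32020809] [ 327.58426447 -128.20854313] [412.37447354 153.25905283]
lens [369.55523488 249.62328637] [327.28020848   4.70399272] [419.90945129 181.93899196]
```

View pics/c3.png

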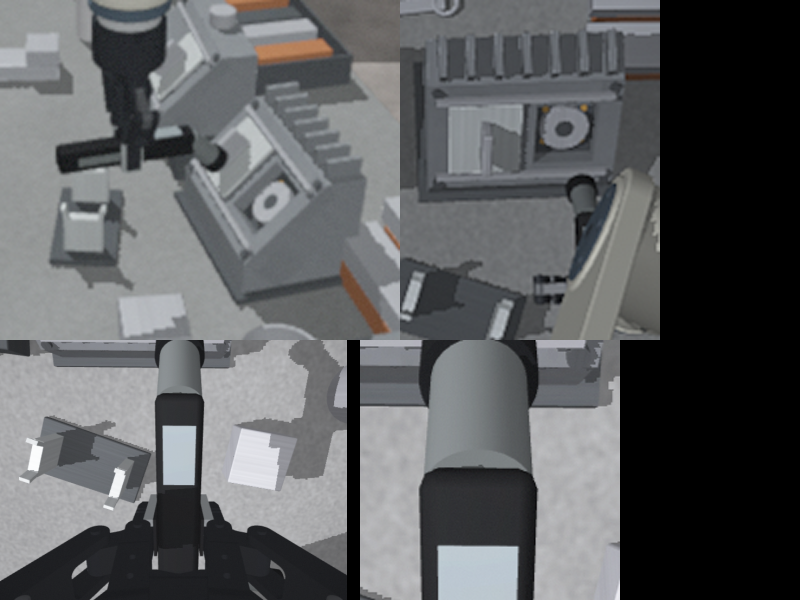

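The picture shows the cap at side px (396.5,270.5) and top px (413,154.5), within about 1 px of the prediction. The lens at side px (371,249) also matches its planned place. I'll hold still.

Call:
play_rows:
  commands:
    - [0,0,0,0,0,0]
    - [0,0,0,0,0,0]
    - [0,0,0,0,0,0]
    - [0,0,0,0,0,0]
    - [0,0,0,0,0,0]
    - [0,0,0,0,0,0]
    - [0,0,0,0,0,0]
    - [0,0,0,0,0,0]

```text
time: 13.3
ee_pos: [0.4795, -0.2089, 0.1737]
ee_rot: [-2.272, 2.168, -0.0]
contact_force: [-0.2, 0.4, -0.9]
finger_gap: 0.0232
```

Call:
play_rows:
  commands:
    - [0,0,0,0,0,0]
    - [0,0,0,0,0,0]
    - [0,0,0,0,0,0]
    - [0,0,0,0,0,0]
    - [0,0,0,0,0,0]
    - [0,0,0,0,0,0]
    - [0,0,0,0,0,0]
    - [0,0,0,0,0,0]

```text
time: 14.1
ee_pos: [0.4795, -0.2089, 0.1736]
ee_rot: [-2.272, 2.168, -0.0]
contact_force: [0.6, 0.3, -1.2]
finger_gap: 0.0232
```

Call:
play_rows:
  commands:
    - [0,0,0,0,0,0]
    - [0,0,0,0,0,0]
    - [0,0,0,0,0,0]
    - [0,0,0,0,0,0]
    - [0,0,0,0,0,0]
    - [0,0,0,0,0,0]
    - [0,0,0,0,0,0]
    - [0,0,0,0,0,0]

```text
time: 14.9
ee_pos: [0.4795, -0.2089, 0.1737]
ee_rot: [-2.272, 2.168, -0.0]
contact_force: [0.0, -0.2, -1.7]
finger_gap: 0.0233
```

Call:
play_rows:
  commands:
    - [0,0,0,0,0,0]
    - [0,0,0,0,0,0]
    - [0,0,0,0,0,0]
    - [0,0,0,0,0,0]
    - [0,0,0,0,0,0]
    - [0,0,0,0,0,0]
    - [0,0,0,0,0,0]
    - [0,0,0,0,0,0]

```text
time: 15.7
ee_pos: [0.4795, -0.2089, 0.1736]
ee_rot: [-2.272, 2.168, -0.0]
contact_force: [-0.7, -0.1, -1.2]
finger_gap: 0.023
```

```bash
python3 -c "
from h import *
delta([.464,-.0846,.175],-16.6)"
```

```text
t 15.7 at [ 0.4795 -0.2089  0.1736] F [-0.7 -0.1 -1.2] gap 0.023 q [-0.41  0.26  1.91  0.    0.97  1.11]
delta [-0.1248  0.0097 -0.0013] [-7.000e-02 -0.000e+00 -7.074e+01]
```

Call:
play_rows:
  commands:
    - [-0.005,0,0,0,0,-3]
    - [-0.015,0.001,0,0,0,-8]
    - [-0.03,0.002,0,0,0,-14]
    - [-0.045,0.003,0,0,0,-20]
    - [-0.06,0.004,0,0,0,-26]
    - [-0.075,0.005,0,0,0,-32]
    - [-0.09,0.006,0,0,0,-38]
    - [-0.105,0.008,0,0,0,-44]

```text
time: 16.5
ee_pos: [0.4666, -0.1038, 0.1738]
ee_rot: [-2.921, 1.153, -0.001]
contact_force: [-0.3, 0.2, -1.2]
finger_gap: 0.0231
```

```bash
python3 -c "
from h import *
delta([.464,-.0846,.175],-16.6)"
```

```text
t 16.5 at [ 0.4666 -0.1038  0.1738] F [-0.3  0.2 -1.2] gap 0.0231 q [-0.22  0.19  2.    0.    0.95  0.53]
delta [-0.015  -0.0122 -0.0012] [ -0.07  -0.04 -26.49]
```

Call:
play_rows:
  commands:
    - [-0.005,-0.004,-0.001,0,0,-5]
    - [-0.009,-0.008,-0.001,0,0,-11]
    - [-0.013,-0.011,-0.001,0,0,-17]
    - [-0.015,-0.012,-0.001,0,0,-22]
    - [-0.015,-0.012,-0.001,0,0,-25]
    - [-0.015,-0.0122,-0.001,0,0,-26.5]
    - [-0.015,-0.0122,-0.001,0,0,-26.5]
    - [-0.015,-0.0122,-0.001,0,0,-26.5]

```text
time: 17.3
ee_pos: [0.4641, -0.0847, 0.1748]
ee_rot: [-3.108, 0.455, -0.002]
contact_force: [-0.6, 0.8, -2.0]
finger_gap: 0.023
```

```bash
python3 -c "
from h import *
delta([.464,-.0846,.0495],-16.6)"
```

```text
t 17.3 at [ 0.4641 -0.0847  0.1748] F [-0.6  0.8 -2. ] gap 0.023 q [-0.18  0.18  2.01  0.    0.95  0.11]
delta [-2.000e-04  1.000e-04  1.253e-01] [-0.06 -0.06 -0.07]
```

Call:
play_rows:
  commands:
    - [0,0,0.015,0,0,0]
    - [0,0,0.035,0,0,0]
    - [0,0,0.055,0,0,0]
    - [0,0,0.075,0,0,0]
    - [0,0,0.09,0,0,0]
    - [0,0,0.105,0,0,0]
    - [0,0,0.112,0,0,0]
    - [0,0,0.116,0,0,0]

```text
time: 18.1
ee_pos: [0.464, -0.0846, 0.0583]
ee_rot: [-3.107, 0.456, -0.001]
contact_force: [0.4, -0.4, -1.5]
finger_gap: 0.023
```

```bash
python3 -c "
from h import *
delta([.464,-.0846,.0495],-16.6)"
```

```text
t 18.1 at [ 0.464  -0.0846  0.0583] F [ 0.4 -0.4 -1.5] gap 0.023 q [-0.18  0.37  2.09  0.    0.68  0.11]
delta [-0.      0.      0.0088] [-0.05 -0.02 -0.1 ]
```

Call:
play_rows:
  commands:
    - [0,0,0.002,0,0,0]
    - [0,0,0.004,0,0,0]
    - [0,0,0.006,0,0,0]
    - [0,0,0.0075,0,0,0]
    - [0,0,0.0085,0,0,0]
    - [0,0,0.009,0,0,0]
    - [0,0,0.009,0,0,0]
    - [0,0,0.009,0,0,0]

```text
time: 18.9
ee_pos: [0.4641, -0.0846, 0.0494]
ee_rot: [-3.107, 0.456, -0.001]
contact_force: [-0.2, -0.1, -1.5]
finger_gap: 0.0233
```

Call:
play_rows:
  commands:
    - [0,0,0,0,0,0]
    - [0,0,0,0,0,0]
    - [0,0,0,0,0,0]
    - [0,0,0,0,0,0]
    - [0,0,0,0,0,0]
    - [0,0,0,0,0,0]
    - [0,0,0,0,0,0]
    - [0,0,0,0,0,0]
  jaw: 0

```text
time: 19.7
ee_pos: [0.4641, -0.0846, 0.0494]
ee_rot: [-3.107, 0.456, -0.001]
contact_force: [-0.1, -0.9, 0.0]
finger_gap: 0.0853
```

Call:
play_rows:
  commands:
    - [0,0,-0.01,0,0,0]
    - [0,0,-0.03,0,0,0]
    - [0,0,-0.055,0,0,0]
    - [0,0,-0.085,0,0,0]
    - [0,0,-0.115,0,0,0]
    - [0,0,-0.145,0,0,0]
    - [0,0,-0.165,0,0,0]
    - [0,0,-0.17,0,0,0]

```text
time: 20.5
ee_pos: [0.4652, -0.085, 0.2223]
ee_rot: [-3.108, 0.456, -0.008]
contact_force: [0.3, 0.2, -0.0]
finger_gap: 0.0855
```

Run:
```python
from h import *
c=snap('wrist','w5')
def m(f):
    g=cv2.cvtColor(cv2.imread(f'pics/{f}.png'),cv2.COLOR_BGR2GRAY);m=(g<45).astype(np.uint8);m[:,:290]=0;m[:,365:]=0;m[:40]=0;m[330:]=0
    n,l,s,ce=cv2.connectedComponentsWithStats(m);return [(s[i].tolist(),ce[i].round(1).tolist()) for i in range(1,n) if s[i,4]>200]
for f in('w3','w5'): print(m(f))
print(ctrl.read_state()['ee_pos'])
a=load('w3');print(a['xyz'],c['xyz'])
delta(HT(-.045,.060+.02,.24),YH); delta(HT(-.045,.080,.108),YH)
```

```text
[([309, 49, 41, 37, 680], [329.6, 61.6]), ([310, 109, 37, 209, 5789], [326.6, 221.7])]
[([308, 50, 40, 37, 678], [327.8, 62.4]), ([309, 109, 37, 207, 5606], [326.3, 221.2])]
[ 0.46488151 -0.08490653  0.22156842]
[ 0.48452319 -0.0188222   0.36297203] [ 0.48495113 -0.01899085  0.36588173]
t 20.55 at [ 0.4649 -0.0849  0.2216] F [ 0.9 -0.5  1.2] gap 0.0853 q [-0.18  0.12  1.96  0.    1.05  0.11]
delta [ 0.149  -0.0531 -0.0178] [ -0.04  -0.24 -19.34]
t 20.55 at [ 0.4649 -0.0849  0.2216] F [ 0.9 -0.5  1.2] gap 0.0853 q [-0.18  0.12  1.96  0.    1.05  0.11]
delta [ 0.1485 -0.0529  0.1142] [ -0.04  -0.24 -19.34]
```

The wand mask sits within 2 px (about 1 mm) of its starting place, so it is back in the rest and released. Next I shut the cover from the tab's +y side.

Call:
play_rows:
  commands:
    - [0.02,-0.005,-0.01,0,0,-2]
    - [0.045,-0.012,-0.015,0,0,-5]
    - [0.075,-0.02,-0.015,0,0,-9]
    - [0.105,-0.03,-0.01,0,0,-13]
    - [0.13,-0.037,-0.005,0,0,-16]
    - [0.145,-0.041,0,0,0,-18.5]
    - [0.153,-0.042,0,0,0,-19.3]
    - [0.153,-0.042,0,0,0,-19.3]
  jaw: 1

```text
time: 21.35
ee_pos: [0.6234, -0.0887, 0.2209]
ee_rot: [-3.141, -0.071, -0.004]
contact_force: [-0.5, -0.1, -0.5]
finger_gap: 0.0001
```

```bash
python3 -c "
from h import *
delta(HT(-.045,.068,.108),YH)"
```

```text
t 21.35 at [ 0.6234 -0.0887  0.2209] F [-0.5 -0.1 -0.5] gap 0.0001 q [-0.14  0.37  1.63  0.    1.14 -0.19]
delta [-0.0003  0.0002  0.1129] [-0.01 -0.13 -0.06]
```

Call:
play_rows:
  commands:
    - [0,0,0.02,0,0,0]
    - [0,0,0.045,0,0,0]
    - [0,0,0.07,0,0,0]
    - [0,0,0.095,0,0,0]
    - [0,0,0.108,0,0,0]
    - [0,0,0.111,0,0,0]
    - [0,0.004,0.111,0,0,0]
    - [0,0.008,0.111,0,0,0]

```text
time: 22.15
ee_pos: [0.6247, -0.0971, 0.1112]
ee_rot: [3.141, 0.071, 0.006]
contact_force: [0.5, -0.7, -0.9]
finger_gap: -0.0001
```

Call:
play_rows:
  commands:
    - [0,0.006,0,0,0,0]
    - [0,0.012,0,0,0,0]
    - [0,0.018,0,0,0,0]
    - [0,0.024,0,0,0,0]
    - [0,0.03,0,0,0,0]
    - [0,0.036,0,0,0,0]
    - [0,0.042,0,0,0,0]
    - [0,0.048,0,0,0,0]

```text
time: 22.95
ee_pos: [0.6269, -0.1455, 0.1112]
ee_rot: [3.141, 0.071, 0.006]
contact_force: [-0.6, 1.8, 1.9]
finger_gap: -0.0
```

```bash
python3 -c "
from h import *
delta(HT(-.045,-.029,.108),YH)"
```

```text
t 22.95 at [ 0.6269 -0.1455  0.1112] F [-0.6  1.8  1.9] gap -0.0 q [-0.23  0.51  1.69  0.    0.94 -0.28]
delta [-0.0009  0.0402  0.0032] [ 0.01 -0.23 -0.06]
```

Call:
play_rows:
  commands:
    - [0,0.006,0,0,0,0]
    - [0,0.012,0,0,0,0]
    - [0,0.018,0,0,0,0]
    - [0,0.024,0,0,0,0]
    - [0,0.029,0,0,0,0]
    - [0,0.033,0,0,0,0]
    - [0,0.036,0,0,0,0]
    - [0,0.038,0,0,0,0]

```text
time: 23.75
ee_pos: [0.6284, -0.1837, 0.1111]
ee_rot: [-3.141, -0.07, -0.006]
contact_force: [-0.9, 2.5, 0.7]
finger_gap: 0.0
```

Call:
play_rows:
  commands:
    - [0,0.0005,0,0,0,0]
    - [0,0.001,0,0,0,0]
    - [0,0.0015,0,0,0,0]
    - [0,0.002,0,0,0,0]
    - [0,0.0025,0,0,0,0]
    - [0,0.003,0,0,0,0]
    - [0,0.003,0,0,0,0]
    - [0,0.003,0,0,0,0]

```text
time: 24.55
ee_pos: [0.6284, -0.1853, 0.111]
ee_rot: [-3.139, -0.07, -0.005]
contact_force: [-1.7, 7.7, 2.0]
finger_gap: -0.0001
```

```bash
python3 -c "
from h import *
delta(HT(-.045,-.029,.108),YH)"
```

```text
t 24.55 at [ 0.6284 -0.1853  0.111 ] F [-1.7  7.7  2. ] gap -0.0001 q [-0.29  0.52  1.66  0.    0.96 -0.34]
delta [-0.0007  0.0004  0.003 ] [-0.1  -0.18 -0.07]
```

Stop force felt at the expected shut place. Push a touch more, then back off and rise.

Call:
play_rows:
  commands:
    - [0,0.001,0,0,0,0]
    - [0,0.0025,0,0,0,0]
    - [0,0.0025,0,0,0,0]
    - [0,0,0,0,0,0]
    - [0,-0.01,0,0,0,0]
    - [0,-0.012,-0.02,0,0,0]
    - [0,-0.012,-0.06,0,0,0]
    - [0,-0.012,-0.1,0,0,0]

```text
time: 25.35
ee_pos: [0.6271, -0.1731, 0.2115]
ee_rot: [-3.139, -0.071, -0.003]
contact_force: [1.5, -0.8, -0.2]
finger_gap: -0.0001
```

Call:
play_rows:
  commands:
    - [-0.04,0,-0.03,0,0,0]
    - [-0.08,0,-0.06,0,0,0]
    - [-0.1,0.0,-0.1,0,0,0]
    - [-0.12,0.0,-0.13,0,0,0]
    - [-0.13,0.0,-0.15,0,0,0]
    - [-0.13,0.0,-0.15,0,0,0]
    - [-0.13,0.0,-0.15,0,0,0]
    - [-0.13,0.0,-0.15,0,0,0]

```text
time: 26.15
ee_pos: [0.497, -0.179, 0.3598]
ee_rot: [-3.139, -0.071, -0.0]
contact_force: [0.0, 0.4, -0.2]
finger_gap: -0.0
```

Run:
```python
from h import *
delta([.5,-.17,.36],YH)
w=snap('wrist','w6'); s=snap('side','s3'); k=2**-.5
def S(u,y,n): return HT(-.0252+k*(u-n),y,.0952+k*(u+n))
for y in(-.007,): print('plate y+ edge pred',proj(w,S(-.03,y,.006)).round(1),proj(w,S(.03,y,.006)).round(1))
print('tab end',[proj(w,S(u,-.04,.036)).round(1) for u in(-.025,.025)])
W=cv2.imread('pics/w6.png');Sd=cv2.imread('pics/s3.png')[130:350,220:460]
o=np.zeros((600,800,3),np.uint8);o[:300,:400]=cv2.resize(W,(400,300),interpolation=cv2.INTER_AREA)
u,v=proj(w,S(0,-.03,.006)).astype(int);u0=min(max(u-95,0),440);v0=min(max(v-95,0),280);print(u0,v0)
o[:400,400:]=cv2.resize(W[v0:v0+200,u0:u0+200],(400,400),interpolation=cv2.INTER_CUBIC)
o[300:600,:327]=cv2.resize(Sd,(327,300));cv2.imwrite('pics/c4.png',o)
```

```text
t 26.15 at [ 0.497  -0.179   0.3598] F [ 0.   0.4 -0.2] gap -0.0 q [-0.35  0.1   1.67  0.    1.37 -0.4 ]
delta [ 0.0034 -0.0089 -0.0001] [-0.13 -0.01 -0.05]
plate y+ edge pred [451.3 176.1] [510.6 182.5]
tab end [array([437.7, 213.4]), array([486.9, 222.2])]
382 107
```

View pics/c4.png

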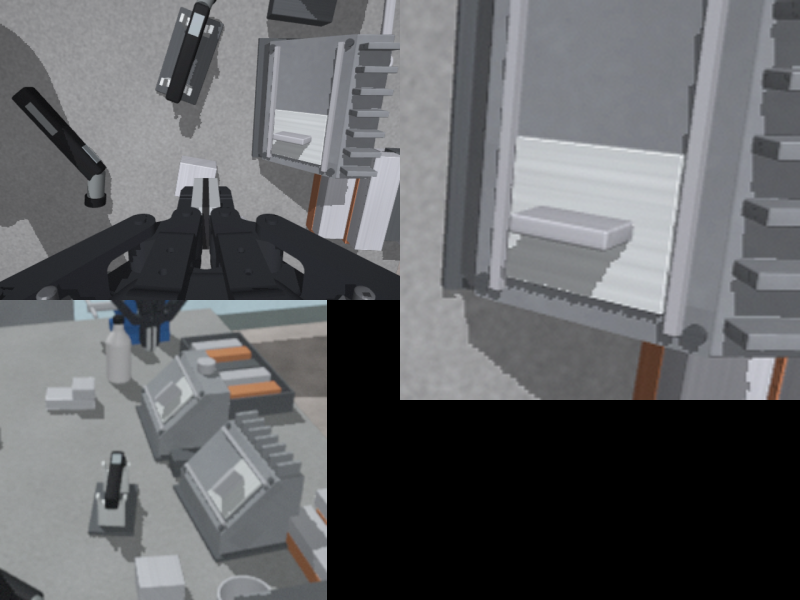

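The picture shows the plate's +y edge at (451,176.5) and (510,182.5), within 1 px of the shut prediction. The wand lies in its rest, and the other housing and bystanders in view look untouched. I'll hand in.

```bash
python3 -c "
from h import *
print(ctrl.sign_off()); s=ctrl.read_state(); print(s['time'],s['contact_force'].round(1))"
```

```text
the job is handed in; nothing more can be done
None
the job is handed in; nothing more can be done
```

The inspection is done and handed in at about 26 s of robot time; sign-off gives no verdict.

- **Cover opened:** I pushed it by the tab to its stop, where the force rose to about 13.5 N. The window was clear.
- **Wand aimed:** I took the smallest wand from its rest and aimed it squarely at the cap with the lens planned 10 cm away. I held it for over 3 s with the tool steady to about 0.1 mm. The cap and lens in the pictures were within about 1–4 px of where I planned them, and I felt no sign of the wand touching the housing.
- **Wand returned:** after release, it showed within 2 px (about 1 mm) of its starting place.
- **Cover shut:** I pushed it until it met its stop, and the plate edge was within 1 px (about 1 mm) of the shut position.
- **Left alone:** the plain housing and the bystanders in the last pictures looked unmoved, by eye only. The arm ended clear of everything.

One early check disagreed: the lower corners I first picked on the housing were up to 8 px off because I had mistaken another edge for the slope's. The tab, the cover plate and later the cap confirmed the fitted pose, and the cover's stop came within about 1 mm of where it predicted.

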